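# Pull the red button cap off the switch station

### The arm

A 6-joint arm with a two-finger parallel gripper is mounted at the origin on a cart in front of the work surface, level with it; the furniture and walls round the work are solid. World frame = base frame: x ahead of the robot, y to its left, z up, the work surface at z = 0. Lengths are in mm, angles in rad, forces in N, time in s.
With the tool pointing down it reaches from about 425 to 950 mm from the base axis. Payload 3.5 kg.
Tool frame: the origin (TCP) lies on the centre line of the jaws, within the pads' length; the fingertips stand r.tcp_to_tips ahead of it and the grasp point (between the pads) lies 3 mm ahead of it (r.tcp_to_tips is the distance from the TCP to the fingertips, in mm); z points along the fingers, x is the direction in which the jaws open and shut, and the axes are right-handed (so a half turn about z gives the same grasp; the last joint's range is limited). The gripper opens to 85 mm and grips with 20 to 120 N. Pads are 22 mm wide; open, the fingers measure 114 mm over their backs; the gripper's body (76 mm by 85 mm) begins 54 mm behind the grasp point. The pads swing forward as they close: fully open they stand 13 mm farther back than shut.
Start: joints at [-1.268, 0.286, 1.577, -0, 1.279, -0.15], TCP at [295.323, -606.952, 253.325] pointing down, gripper open.
Joint ranges: [-2.77, 2.77], [-0.9, 2.22], [0.21, 2.48], [-1.53, 4.67], [0.24, 2.81], [-2.84, 2.84]. Speed limits (rad/s): [2.79, 2.79, 3.14, 3.14, 3.14, 3.14].

### API

Orientations are given as a rotation vector (axis times angle).
In Python, from rig import r gives the robot as it stands. The module is installed in compiled form; this text tells all that it offers.
- The arm moves only by the tool move_arm, never from a script. Its argument "deltas" is a list of rows, each an object of numbers: "rx", "ry", "rz": the turn, a rotation vector about the tool's x, y, z in degrees; "dx", "dy", "dz": the shift along the tool's x, y, z in m; "fingers": the opening, from 0 (shut) to 1 (fully open). In form: [{"rx": .., "ry": .., "rz": .., "dx": .., "dy": .., "dz": .., "fingers": ..}, ...]. A call has 1 to 5 rows; each row shifts and turns the pose as measured when the row begins, along the tool's axes as they then stand; what a row does not reach is not made up. A row lasts 1/10 s, in which the tool goes at most 50 mm and 8.59 degrees, less where a joint would pass 70% of its speed; a pose out of reach is approached as far as the arm can. A call is refused whole if a number of a shift passes 0.05 or a number of a turn 8.59, either way. A call with a gripper value outside its range is refused whole. The fingers move at their own pace and stop on an object; the grip force is fixed at half the most. Time passes only in rows, so rows that do not move let the fingers close. It gives the time, the measured TCP pose, the force and the opening at its end, in the units of the state.
- r.sense(): the state, without advancing time (a new reading comes with each control period).
- r.camera(name): name is "scene" or "top"; returns the picture (384x512x3 uint8, blue, green, red); there is no depth.
- r.calibration(name): a dict with "intrinsics" (3x3 intrinsics, pixels), "k1" (the pictures are not rectified: a ray, as slopes to the right and down, at radius r is drawn at 1 + k1 r^2 times it, then the intrinsics apply), "R" (3x3) and "t" (3): a world point X has camera coordinates R X + t. Camera axes: x right, y down, z forward; pixel columns grow to the right and rows downward; lengths in mm; the calibration is good to about 2 mm. A picture is of the moment at which its call begins. calibration takes no time and is no camera call.
- r.job_done(): hands the job in, once; it reports no verdict.
The state is a dict: "t": time; "joint_pos": joint angles; "joint_vel": joint speeds; "effort": joint torques, N m; "tcp_pos": TCP position; "tcp_rot": TCP orientation; "force": force on the tool from outside, world axes, zero at the start; "ft_torque": the same for the moment, N m; "grip_width": opening from 0.0 (shut) to 1.0 (fully open).
Only numpy, scipy, OpenCV 4.12 (cv2) and the standard library are available. Lean on these libraries where they do the work, as an engineer would, in place of code of your own. Each camera call takes 0.05 s, during which the arm holds its last target. There are 200 camera calls.

### The job

Pick up the cap puller, slide its fork well under the red cap on the push-button station and pull straight up until the cap pops off; do not touch the caps with the gripper. Then set the puller down upright on the black rubber mat with the red cap still lying in its fork, and let go. Leave the green and yellow caps on their posts.

Things in the scene. Friction and masses are not known exactly. Their poses are not given: they have to be found in the camera images.
- puller_grip (a point): Centre of the blue upright grip of the steel cap puller, a loose C-shaped tool (about 0.25 kg) standing on its flat fork; 85 mm above the tool's underside. The grip is a bar 22 x 22 mm, 58 mm tall (29 mm up and down from here), faces along the tool's x and y, z up. A bar below the grip (underside 40 mm below here) and a column 30 mm wide at x = -30 to -39 mm carry the fork.
- puller_fork (a point): Middle of the puller's fork slot on the fork's top face, straight below the grip, 80 mm under its centre; same axes. The fork is 5 mm thick, 42 mm wide, reaches from x = -40 to +25 mm; its slot is 24 mm wide, open towards +x, closed at x = -13 mm. Free height above the fork 40 mm.
- red_cap_under (a point): Centre of the underside of the red cap, a loose round button cap 41 mm across, 18 mm high, domed (30 g), z up. Snapped on a 15 mm thick post, its underside 22 mm above the station's top face: a free gap for the fork (20 mm over the 27 mm wide bezel round the post). Spring balls hold it: about 12 N straight up frees it after 3 mm; it clears the post after 10 mm.
- green_cap_under (a point): The same point of the green cap, alike but for colour; it must stay on.
- yellow_cap_under (a point): The same point of the yellow cap, alike but for colour; it must stay on.
- station: Fixed grey push-button station with an aluminium top face, 84 mm (x) by 236 mm (y), 40 mm high, origin at the centre of its underside on the bench. Three posts stand in a row along its y axis, 75 mm apart; which cap is on which post varies. Its -x side, towards the robot, is clear: the fork goes in along +x.
- mat: Fixed flat black rubber mat 180 x 180 mm, 4 mm thick, origin at the centre of its underside on the bench, axes along its edges. Free of other things.
There are look-alikes about, which are no part of the job. Of the things shaped like the part that bears puller_grip, the bare steel one is meant. Of the things shaped like the part that bears red_cap_under, the red one is meant.

How it is judged:
By the outcome, as a careful person would: the job done as asked, in the order asked, and still so for the second after the job is handed in, with the robot touching nothing.
It also fails if it takes over 48 s, if anything falls off the work surface, if the arm or the gripper's body presses on something with over 40 N, if the wrist force passes 120 N, or if a joint passes its speed limit or range.

## Working session

There is one attempt and no reset: what is moved stays moved. The work goes in short steps, Python scripts to look and compute and a tool call to move; the robot and the scene stay as the last step left them, time stands still between calls to the robot, and variables do not carry over. Pictures are saved under pics/ and viewed, about 8 in all and at most 12, crops included, and the job is handed in when it is done.

Besides the shell and the picture viewer there is one more tool, called after "Emit:" as name([rows], argument=value, ...), one row to a line, values as JSON. move_arm: Moves the arm, as the interface text tells. Its arguments: {"type":"object","properties":{"deltas":{"type":"array"}},"required":["deltas"]}

```bash
mkdir -p pics
cat > h.py <<'E'
import numpy as np, cv2
from rig import r
from scipy.spatial.transform import Rotation as Ro
def ray(n,u,v):
    c=r.calibration(n);K=np.array(c["intrinsics"]);R=np.array(c["R"]);t=np.array(c["t"])
    d=np.linalg.solve(K,[u,v,1.]);rd=np.hypot(d[0],d[1]);s=rd
    for _ in range(20): s=rd/(1+c["k1"]*s*s)
    if rd>0: d[:2]*=s/rd
    return -R.T@t, R.T@d
def onz(n,u,v,z):
    o,d=ray(n,u,v); return o+d*(z-o[2])/d[2]
def proj(n,X):
    c=r.calibration(n);K=np.array(c["intrinsics"]);p=np.array(c["R"])@np.array(X,float)+np.array(c["t"])
    a=p[:2]/p[2];a=a*(1+c["k1"]*(a@a));return (K@[a[0],a[1],1])[:2]
def two(u1,v1,u2,v2,n1="scene",n2="top"):
    o1,d1=ray(n1,u1,v1);o2,d2=ray(n2,u2,v2)
    s=np.linalg.lstsq(np.c_[d1,-d2],o2-o1,rcond=None)[0]
    p,q=o1+s[0]*d1,o2+s[1]*d2
    return (p+q)/2,np.linalg.norm(p-q)
E
python3 - <<'E'
from h import *
np.set_printoptions(precision=3,suppress=True)
for n in("scene","top"):
    cv2.imwrite(f"pics/{n}0.png",cv2.resize(r.camera(n),None,fx=1.5,fy=1.5,interpolation=cv2.INTER_CUBIC))
    o,d=ray(n,256,192);print(n,o,d/np.linalg.norm(d),r.calibration(n)["intrinsics"][0],r.calibration(n)["R"])
print(r.sense(),r.tcp_to_tips)
E
```

```text
scene [284.138 444.344 702.542] [ 0.321 -0.569 -0.757] [418.353   0.    254.058] [[-0.871 -0.492 -0.005]
 [-0.365  0.654 -0.663]
 [ 0.329 -0.575 -0.749]]
top [ 474.477  -36.723 1297.786] [ 0.043  0.016 -0.999] [491.739   0.    259.384] [[-0.004 -1.    -0.009]
 [-0.998  0.004 -0.055]
 [ 0.055  0.009 -0.998]]
{'t': 0.1, 'joint_pos': array([-1.268,  0.287,  1.578, -0.   ,  1.279, -0.15 ]), 'joint_vel': array([ 0.001, -0.002, -0.003, -0.001, -0.   ,  0.   ]), 'effort': array([  0.001, -40.729, -29.37 ,  -0.   ,   0.003,  -0.   ]), 'tcp_pos': array([ 295.167, -606.428,  252.055]), 'tcp_rot': array([-2.662,  1.665,  0.003]), 'force': array([ 0.303, -0.273, -0.05 ]), 'ft_torque': array([-0.051, -0.025,  0.044]), 'grip_width': 0.9959461675261965} 22.0
```

View pics/scene0.png

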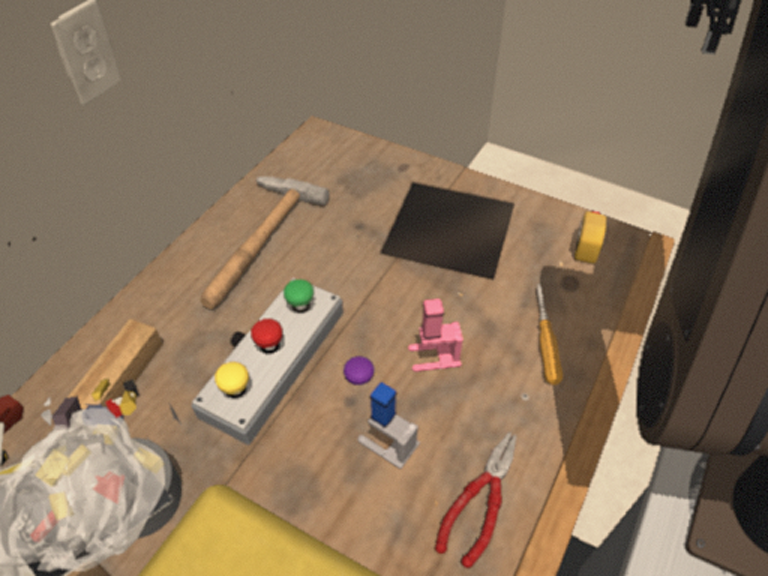

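View pics/top0.png

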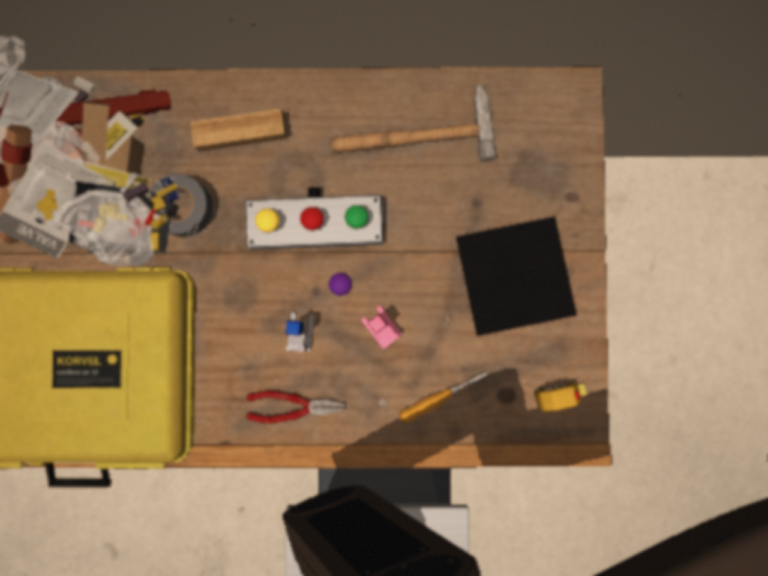

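Scene picture (1.5x pixels): the bare steel puller with a blue grip is at (385,420) and its pink look-alike at (436,335). The caps on the station are yellow (232,378), red (266,333) and green (299,293), and a loose purple cap lies at (359,370). In the top picture the steel puller is at (297,332), the pink one at (380,328), red at (312,218) and the mat at (516,276). The steel one and the red one fit the description. I'll measure them and confirm in one crop.

```bash
cat >> h.py <<'E'
def blob(img,lo,hi,box=None):
    hsv=cv2.cvtColor(img,cv2.COLOR_BGR2HSV);m=cv2.inRange(hsv,np.array(lo),np.array(hi))
    if box:
        b=np.zeros_like(m);x0,y0,x1,y1=box;b[y0:y1,x0:x1]=255;m&=b
    c=max(cv2.findContours(m,cv2.RETR_EXTERNAL,cv2.CHAIN_APPROX_NONE)[0],key=cv2.contourArea)
    return c,cv2.minAreaRect(c),cv2.contourArea(c)
E
python3 - <<'E'
from h import *
np.set_printoptions(precision=1,suppress=True)
T=r.camera("top");S=r.camera("scene")
def rep(nm,lo,hi,bt,bs):
    a=blob(T,lo,hi,bt);b=blob(S,lo,hi,bs)
    print(nm,"top",a[1],a[2],"scene",b[1],b[2]);print("   tri",*two(*b[1][0],*a[1][0]))
    return a,b
rep("blue",[105,120,40],[128,255,255],(170,195,225,245),(220,240,300,320))
for nm,h0,h1,bt,bs in(("red",0,8,(190,130,225,160),(155,200,195,240)),("green",45,85,(220,125,260,160),(180,170,220,215)),("yellow",20,32,(160,130,195,160),(135,230,175,275))):
    a,b=rep(nm,[h0,120,60],[h1,255,255],bt,bs);print("   onz75",onz("top",*a[1][0],72))
# station
c,q,A=blob(T,[0,0,120],[180,60,255],(155,120,265,175));print("station",q,A)
for p in cv2.boxPoints(q): print("  ",onz("top",*p,40))
c,q,A=blob(T,[0,0,0],[180,255,45],(295,135,395,230));print("mat",q,A,onz("top",*q[0],4))
for p in cv2.boxPoints(q): print("  ",onz("top",*p,4))
a=cv2.resize(T[190:250,170:280],(660,360),interpolation=cv2.INTER_CUBIC)
b=cv2.resize(S[190:320,150:315],(660,520),interpolation=cv2.INTER_CUBIC)[180:]
cv2.imwrite("pics/crop1.png",np.vstack([a,b])[:,:][:600] if 0 else cv2.resize(np.vstack([a,b]),(566,600)))
E
```

```text
blue top ((195.95999145507812, 218.2799835205078), (9.899495124816895, 7.636753082275391), 8.13010311126709) 59.5 scene ((254.96697998046875, 269.4619140625), (14.961880683898926, 26.860137939453125), 4.085616588592529) 308.0
   tri [462.8 131.2  84.7] 0.4584614028058649
red top ((207.5, 145.0), (14.0, 15.0), 90.0) 164.0 scene ((177.0, 222.0), (18.0, 20.0), 90.0) 291.0
   tri [647.2 105.3  66.9] 0.8844999159760359
   onz75 [646.1 104.5  72. ]
green top ((237.5, 144.0), (12.0, 13.0), 90.0) 133.0 scene ((198.5, 194.5), (15.0, 17.0), 90.0) 199.0
   tri [649.1  29.6  68.8] 1.0696885647231065
   onz75 [648.2  29.1  72. ]
yellow top ((178.00001525878906, 146.50001525878906), (14.849241256713867, 14.849242210388184), 45.0) 177.0 scene ((154.35000610351562, 251.54998779296875), (20.87103271484375, 21.81971549987793), 71.56504821777344) 350.5
   tri [643.6 179.8  67.2] 0.5974617722196739
   onz75 [642.7 178.8  72. ]
station ((208.84344482421875, 146.92910766601562), (31.36142921447754, 90.39471435546875), 87.79740142822266) 2687.0
   [682.4 223.3  40. ]
   [690.1 -10.3  40. ]
   [608.9 -13.1  40. ]
   [601.1 219.5  40. ]
mat ((343.59234619140625, 183.54327392578125), (65.99959564208984, 66.44829559326172), 78.2317123413086) 4225.5 [ 551.7 -246.6    4. ]
   [ 619.7 -143.9    4. ]
   [ 655.  -316.2    4. ]
   [ 484.2 -348.8    4. ]
   [ 449.3 -177.7    4. ]
```

View pics/crop1.png

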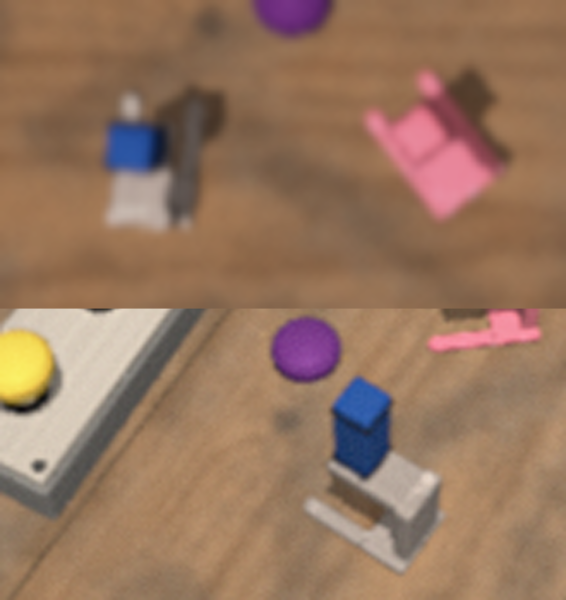

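The crop confirms it. The steel tool with the blue grip is at crop (135,147), its prongs pointing up in the top view (about +x), and the pink look-alike is well apart. The stacked caps measure about 75 mm apart, with heights near 67 (expected 62–80), so they are consistent. Next I measure the puller's yaw and position from the prong tips.

```bash
cat >> h.py <<'E'
def plan(P,yaw,step=50,n=5):
    """print up to n rows toward world P (mm), tool-x yaw (deg), pointing down kept level"""
    s=r.sense();p=np.array(s["tcp_pos"]);R=Ro.from_rotvec(s["tcp_rot"])
    G=Ro.from_euler("z",yaw,degrees=True)*Ro.from_euler("x",180,degrees=True)
    P=np.array(P,float);w=(R.inv()*G).as_rotvec(degrees=True)
    k=int(max(np.ceil(np.linalg.norm(P-p)/step),np.ceil(np.linalg.norm(w)/8.5),1))
    print("rows needed",k,"pos",p.round(1),"rot err",w.round(2))
    for i in range(min(k,n)):
        d=R.inv().apply((P-p)/k)/1000
        print(dict(zip(("dx","dy","dz","rx","ry","rz"),[*d.round(4),*(w/k).round(2)])))
        R=R*Ro.from_rotvec(w/k,degrees=True)
def st():
    s=r.sense();R=Ro.from_rotvec(s["tcp_rot"]);x=R.as_matrix()
    print("t %.2f"%s["t"],np.round(s["tcp_pos"],1),"yaw %.2f"%np.degrees(np.arctan2(x[1,0],x[0,0])),"z",x[:,2].round(4),"F",np.round(s["force"],1),"g %.3f"%s["grip_width"])
E
python3 - <<'E'
from h import *
np.set_printoptions(precision=1,suppress=True)
print("Rtip",onz("top",207.9,208.5,5),"Rheel",onz("top",206.0,233.8,5),"Ltip",onz("top",195.3,208.9,5))
print("griptop scene",onz("scene",255.6,262.3,114), "column top-ish",onz("top",170+140/5.14,190+197/5.14,50))
T=r.camera("top")
c,q,A=blob(T,[100,100,30],[130,255,255],(170,195,225,245));m=cv2.moments(c);print(q,onz("top",m["m10"]/m["m00"],m["m01"]/m["m00"],114), cv2.boundingRect(c))
plan([480,-200,255],-2)
E
```

```text
Rtip [487.4 110.8   5. ] Rheel [421.1 115.6   5. ] Ltip [486.5 144.    5. ]
griptop scene [460.2 134.  114. ] column top-ish [436.9 132.6  50. ]
((196.0, 218.0), (8.0, 10.0), 90.0) [463.4 127.7 114. ] (191, 214, 11, 9)
rows needed 9 pos [ 295.3 -606.7  252.7] rot err [ -0.    0.1 -62. ]
{'dx': np.float64(-0.0317), 'dy': np.float64(-0.0382), 'dz': np.float64(-0.0002), 'rx': np.float64(-0.0), 'ry': np.float64(0.01), 'rz': np.float64(-6.89)}
{'dx': np.float64(-0.0268), 'dy': np.float64(-0.0418), 'dz': np.float64(-0.0002), 'rx': np.float64(-0.0), 'ry': np.float64(0.01), 'rz': np.float64(-6.89)}
{'dx': np.float64(-0.0216), 'dy': np.float64(-0.0447), 'dz': np.float64(-0.0002), 'rx': np.float64(-0.0), 'ry': np.float64(0.01), 'rz': np.float64(-6.89)}
{'dx': np.float64(-0.0161), 'dy': np.float64(-0.0469), 'dz': np.float64(-0.0002), 'rx': np.float64(-0.0), 'ry': np.float64(0.01), 'rz': np.float64(-6.89)}
{'dx': np.float64(-0.0104), 'dy': np.float64(-0.0485), 'dz': np.float64(-0.0002), 'rx': np.float64(-0.0), 'ry': np.float64(0.01), 'rz': np.float64(-6.89)}
```

Emit:
move_arm([
  {"dx": -0.032,"dy": -0.038,"rz": -7},
  {"dx": -0.027,"dy": -0.042,"rz": -7},
  {"dx": -0.022,"dy": -0.0445,"rz": -7},
  {"dx": -0.016,"dy": -0.047,"rz": -7},
  {"dx": -0.01,"dy": -0.0485,"rz": -7},
])

```text
schema error: expected keys rx, ry, rz, dx, dy, dz, fingers
```

```bash
python3 -c "
from h import *
plan([480,-100,240],-4,48);st()"
```

```text
rows needed 12 pos [ 295.3 -606.7  252.7] rot err [-4.000e-02  5.000e-02 -6.005e+01]
{'dx': np.float64(-0.0312), 'dy': np.float64(-0.0323), 'dz': np.float64(0.0011), 'rx': np.float64(-0.0), 'ry': np.float64(0.0), 'rz': np.float64(-5.0)}
{'dx': np.float64(-0.0283), 'dy': np.float64(-0.0349), 'dz': np.float64(0.0011), 'rx': np.float64(-0.0), 'ry': np.float64(0.0), 'rz': np.float64(-5.0)}
{'dx': np.float64(-0.0251), 'dy': np.float64(-0.0373), 'dz': np.float64(0.0011), 'rx': np.float64(-0.0), 'ry': np.float64(0.0), 'rz': np.float64(-5.0)}
{'dx': np.float64(-0.0218), 'dy': np.float64(-0.0393), 'dz': np.float64(0.0011), 'rx': np.float64(-0.0), 'ry': np.float64(0.0), 'rz': np.float64(-5.0)}
{'dx': np.float64(-0.0183), 'dy': np.float64(-0.0411), 'dz': np.float64(0.0011), 'rx': np.float64(-0.0), 'ry': np.float64(0.0), 'rz': np.float64(-5.0)}
t 0.25 [ 295.3 -606.7  252.7] yaw -64.05 z [-3.0e-04  1.1e-03 -1.0e+00] F [-0.2 -0.9  0.6] g 1.002
```

All keys are required, so I'll send them all.

Emit:
move_arm([
  {"rx": 0,"ry": 0,"dz": 0,"fingers": 1,"dx": -0.032,"dy": -0.038,"rz": -7},
  {"rx": 0,"ry": 0,"dz": 0,"fingers": 1,"dx": -0.027,"dy": -0.042,"rz": -7},
  {"rx": 0,"ry": 0,"dz": 0,"fingers": 1,"dx": -0.022,"dy": -0.0445,"rz": -7},
  {"rx": 0,"ry": 0,"dz": 0,"fingers": 1,"dx": -0.016,"dy": -0.047,"rz": -7},
  {"rx": 0,"ry": 0,"dz": 0,"fingers": 1,"dx": -0.01,"dy": -0.0485,"rz": -7},
])

```text
t: 0.75
tcp_pos: [394.0, -379.4, 250.4]
tcp_rot: [-3.045, 0.768, 0.002]
force: [0.9, -0.4, -0.6]
grip_width: 0.998
```

```bash
python3 -c "
from h import *
plan([480,-100,240],-4,48);st()"
```

```text
rows needed 7 pos [ 394.  -379.4  250.4] rot err [ -0.05   0.07 -24.31]
{'dx': np.float64(-0.0081), 'dy': np.float64(-0.041), 'dz': np.float64(0.0015), 'rx': np.float64(-0.01), 'ry': np.float64(0.01), 'rz': np.float64(-3.47)}
{'dx': np.float64(-0.0056), 'dy': np.float64(-0.0414), 'dz': np.float64(0.0015), 'rx': np.float64(-0.01), 'ry': np.float64(0.01), 'rz': np.float64(-3.47)}
{'dx': np.float64(-0.0031), 'dy': np.float64(-0.0416), 'dz': np.float64(0.0015), 'rx': np.float64(-0.01), 'ry': np.float64(0.01), 'rz': np.float64(-3.47)}
{'dx': np.float64(-0.0006), 'dy': np.float64(-0.0418), 'dz': np.float64(0.0015), 'rx': np.float64(-0.01), 'ry': np.float64(0.01), 'rz': np.float64(-3.47)}
{'dx': np.float64(0.002), 'dy': np.float64(-0.0417), 'dz': np.float64(0.0015), 'rx': np.float64(-0.01), 'ry': np.float64(0.01), 'rz': np.float64(-3.47)}
t 0.75 [ 394.  -379.4  250.4] yaw -28.31 z [-9.0e-04  1.2e-03 -1.0e+00] F [ 0.9 -0.4 -0.6] g 0.998
```

Emit:
move_arm([
  {"rx": 0,"ry": 0,"dz": 0,"fingers": 1,"dx": -0.008,"dy": -0.048,"rz": -5},
  {"rx": 0,"ry": 0,"dz": 0,"fingers": 1,"dx": -0.003,"dy": -0.049,"rz": -5},
  {"rx": 0,"ry": 0,"dz": 0,"fingers": 1,"dx": 0.001,"dy": -0.049,"rz": -5},
  {"rx": 0,"ry": 0,"dz": 0,"fingers": 1,"dx": 0.004,"dy": -0.049,"rz": -5},
  {"rx": 0,"ry": 0,"dz": 0,"fingers": 1,"dx": 0.006,"dy": -0.049,"rz": -4},
])

```text
t: 1.25
tcp_pos: [469.4, -141.1, 251.1]
tcp_rot: [-3.14, 0.091, -0.003]
force: [0.8, 0.5, -0.1]
grip_width: 1.001
```

```bash
python3 -c "
from h import *
plan([462.5,130,170],-4,50,7);st()"
```

```text
rows needed 6 pos [ 469.4 -141.1  251.1] rot err [-0.01 -0.11  0.68]
{'dx': np.float64(-0.0038), 'dy': np.float64(-0.045), 'dz': np.float64(0.0135), 'rx': np.float64(-0.0), 'ry': np.float64(-0.02), 'rz': np.float64(0.11)}
{'dx': np.float64(-0.0039), 'dy': np.float64(-0.045), 'dz': np.float64(0.0135), 'rx': np.float64(-0.0), 'ry': np.float64(-0.02), 'rz': np.float64(0.11)}
{'dx': np.float64(-0.004), 'dy': np.float64(-0.045), 'dz': np.float64(0.0135), 'rx': np.float64(-0.0), 'ry': np.float64(-0.02), 'rz': np.float64(0.11)}
{'dx': np.float64(-0.004), 'dy': np.float64(-0.045), 'dz': np.float64(0.0135), 'rx': np.float64(-0.0), 'ry': np.float64(-0.02), 'rz': np.float64(0.11)}
{'dx': np.float64(-0.0041), 'dy': np.float64(-0.045), 'dz': np.float64(0.0135), 'rx': np.float64(-0.0), 'ry': np.float64(-0.02), 'rz': np.float64(0.11)}
{'dx': np.float64(-0.0042), 'dy': np.float64(-0.045), 'dz': np.float64(0.0135), 'rx': np.float64(-0.0), 'ry': np.float64(-0.02), 'rz': np.float64(0.11)}
t 1.25 [ 469.4 -141.1  251.1] yaw -3.32 z [ 0.002  0.    -1.   ] F [ 0.8  0.5 -0.1] g 1.001
```

Emit:
move_arm([
  {"rx": 0,"ry": 0,"dz": 0,"fingers": 1,"dx": -0.004,"dy": -0.049,"rz": 0},
  {"rx": 0,"ry": 0,"dz": 0,"fingers": 1,"dx": -0.004,"dy": -0.049,"rz": 0},
  {"rx": 0,"ry": 0,"dz": 0.01,"fingers": 1,"dx": -0.004,"dy": -0.049,"rz": 0},
  {"rx": 0,"ry": 0,"dz": 0.01,"fingers": 1,"dx": -0.004,"dy": -0.049,"rz": 0},
  {"rx": 0,"ry": 0,"dz": 0.01,"fingers": 1,"dx": -0.004,"dy": -0.049,"rz": 0},
])

```text
t: 1.75
tcp_pos: [464.2, 106.4, 224.5]
tcp_rot: [3.14, -0.089, 0.018]
force: [1.3, 0.1, -0.0]
grip_width: 0.998
```

Emit:
move_arm([
  {"rx": 0,"ry": 0,"dz": 0.02,"fingers": 1,"dx": -0.002,"dy": -0.025,"rz": 0},
  {"rx": 0,"ry": 0,"dz": 0,"fingers": 1,"dx": 0,"dy": 0,"rz": 0},
])

```text
t: 1.95
tcp_pos: [461.7, 137.2, 202.9]
tcp_rot: [-3.14, 0.078, -0.015]
force: [-0.1, -0.2, 0.3]
grip_width: 0.998
```

```bash
python3 -c "
from h import *
st();plan([462.5,130,84],-4,20,5)
c=r.camera('scene');t=r.camera('top')
a=cv2.resize(c[150:330,140:330],(570,540),interpolation=cv2.INTER_CUBIC)
cv2.imwrite('pics/c2.png',a)"
```

```text
t 1.95 [461.7 137.2 202.9] yaw -2.83 z [ 9.8e-03  3.0e-04 -1.0e+00] F [-0.1 -0.2  0.3] g 0.998
rows needed 6 pos [461.7 137.2 202.9] rot err [-0.05 -0.56  1.17]
{'dx': np.float64(-0.0), 'dy': np.float64(0.0012), 'dz': np.float64(0.0198), 'rx': np.float64(-0.01), 'ry': np.float64(-0.09), 'rz': np.float64(0.19)}
{'dx': np.float64(0.0), 'dy': np.float64(0.0012), 'dz': np.float64(0.0198), 'rx': np.float64(-0.01), 'ry': np.float64(-0.09), 'rz': np.float64(0.19)}
{'dx': np.float64(0.0001), 'dy': np.float64(0.0012), 'dz': np.float64(0.0198), 'rx': np.float64(-0.01), 'ry': np.float64(-0.09), 'rz': np.float64(0.19)}
{'dx': np.float64(0.0001), 'dy': np.float64(0.0012), 'dz': np.float64(0.0198), 'rx': np.float64(-0.01), 'ry': np.float64(-0.09), 'rz': np.float64(0.19)}
{'dx': np.float64(0.0001), 'dy': np.float64(0.0012), 'dz': np.float64(0.0198), 'rx': np.float64(-0.01), 'ry': np.float64(-0.09), 'rz': np.float64(0.19)}
```

View pics/c2.png

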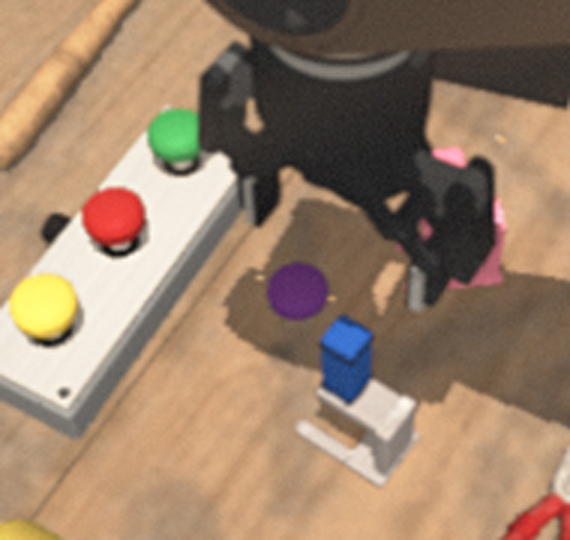

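The crop shows the fingers above the puller, one on each side of its blue grip (350,350), with nothing between. Going down.

Emit:
move_arm([
  {"rx": 0,"ry": -0.2,"dz": 0.02,"fingers": 1,"dx": 0,"dy": 0.003,"rz": 0.4},
  {"rx": 0,"ry": -0.2,"dz": 0.03,"fingers": 1,"dx": 0,"dy": 0.002,"rz": 0.4},
  {"rx": 0,"ry": -0.2,"dz": 0.025,"fingers": 1,"dx": 0,"dy": 0.001,"rz": 0.4},
  {"rx": 0,"ry": 0,"dz": 0.02,"fingers": 1,"dx": 0,"dy": 0.001,"rz": 0},
  {"rx": 0,"ry": 0,"dz": 0.012,"fingers": 1,"dx": 0,"dy": 0,"rz": 0},
])

```text
t: 2.55
tcp_pos: [473.4, 121.7, 105.1]
tcp_rot: [-3.139, 0.129, -0.038]
force: [-0.4, 0.2, -0.2]
grip_width: 1.001
```

```bash
python3 -c "
from h import *
st();plan([462.5,130.5,89],-4,20,5)"
```

```text
t 2.55 [473.4 121.7 105.1] yaw -4.70 z [ 2.410e-02 -9.000e-04 -9.997e-01] F [-0.4  0.2 -0.2] g 1.001
rows needed 2 pos [473.4 121.7 105.1] rot err [-0.05 -1.38 -0.69]
{'dx': np.float64(-0.006), 'dy': np.float64(-0.0039), 'dz': np.float64(0.0079), 'rx': np.float64(-0.03), 'ry': np.float64(-0.69), 'rz': np.float64(-0.35)}
{'dx': np.float64(-0.0059), 'dy': np.float64(-0.004), 'dz': np.float64(0.008), 'rx': np.float64(-0.03), 'ry': np.float64(-0.69), 'rz': np.float64(-0.35)}
```

Emit:
move_arm([
  {"rx": 0,"ry": -0.7,"dz": 0.004,"fingers": 1,"dx": -0.006,"dy": -0.004,"rz": -0.4},
  {"rx": 0,"ry": -0.5,"dz": 0.004,"fingers": 1,"dx": -0.004,"dy": -0.003,"rz": -0.3},
  {"rx": 0,"ry": 0,"dz": 0,"fingers": 1,"dx": 0,"dy": 0,"rz": 0},
])

```text
t: 2.85
tcp_pos: [464.7, 127.9, 97.4]
tcp_rot: [-3.139, 0.114, -0.004]
force: [0.5, 0.2, -0.6]
grip_width: 1.002
```

```bash
python3 -c "
from h import *
st();plan([462.5,130.5,89],-4,20,5)"
```

```text
t 2.85 [464.7 127.9  97.4] yaw -4.16 z [ 2.4e-03  6.0e-04 -1.0e+00] F [ 0.5  0.2 -0.6] g 1.002
rows needed 1 pos [464.7 127.9  97.4] rot err [-0.05 -0.14 -0.16]
{'dx': np.float64(-0.0025), 'dy': np.float64(-0.0025), 'dz': np.float64(0.0084), 'rx': np.float64(-0.05), 'ry': np.float64(-0.14), 'rz': np.float64(-0.16)}
```

Emit:
move_arm([
  {"rx": 0,"ry": -0.2,"dz": 0.008,"fingers": 1,"dx": -0.002,"dy": -0.0025,"rz": 0},
  {"rx": 0,"ry": 0,"dz": 0,"fingers": 1,"dx": 0,"dy": 0,"rz": 0},
])

```text
t: 3.05
tcp_pos: [464.0, 131.0, 90.6]
tcp_rot: [-3.138, 0.113, -0.003]
force: [0.3, -0.2, -0.1]
grip_width: 1.003
```

```bash
python3 -c "
from h import *
st();c=r.camera('scene')
a=cv2.resize(c[180:330,180:330],(600,600),interpolation=cv2.INTER_CUBIC)
cv2.imwrite('pics/c3.png',a)"
```

```text
t 3.05 [464.  131.   90.6] yaw -4.14 z [ 0.0022  0.0011 -1.    ] F [ 0.3 -0.2 -0.1] g 1.003
```

View pics/c3.png

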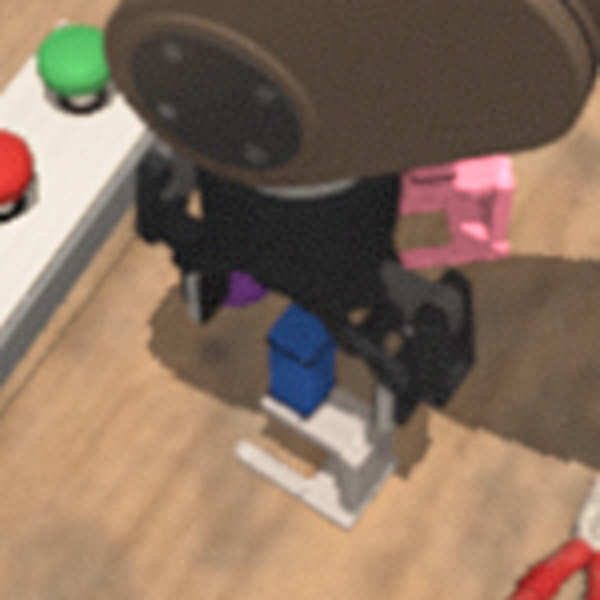

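The grip (300,360) lies between the finger pads (205,290) and (385,400). Closing.

Emit:
move_arm([
  {"rx": 0,"ry": 0,"dz": 0,"fingers": 0,"dx": 0,"dy": 0,"rz": 0},
  {"rx": 0,"ry": 0,"dz": 0,"fingers": 0,"dx": 0,"dy": 0,"rz": 0},
  {"rx": 0,"ry": 0,"dz": 0,"fingers": 0,"dx": 0,"dy": 0,"rz": 0},
  {"rx": 0,"ry": 0,"dz": 0,"fingers": 0,"dx": 0,"dy": 0,"rz": 0},
  {"rx": 0,"ry": 0,"dz": 0,"fingers": 0,"dx": 0,"dy": 0,"rz": 0},
])

```text
t: 3.6
tcp_pos: [465.2, 131.3, 92.4]
tcp_rot: [-3.138, 0.112, -0.008]
force: [-0.8, 1.5, -0.1]
grip_width: 0.245
```

Emit:
move_arm([
  {"rx": 0,"ry": 0,"dz": 0,"fingers": 0,"dx": 0,"dy": 0,"rz": 0},
  {"rx": 0,"ry": 0,"dz": 0,"fingers": 0,"dx": 0,"dy": 0,"rz": 0},
  {"rx": 0,"ry": 0,"dz": 0,"fingers": 0,"dx": 0,"dy": 0,"rz": 0},
])

```text
t: 3.9
tcp_pos: [465.1, 131.3, 92.3]
tcp_rot: [-3.138, 0.112, -0.008]
force: [-1.0, 0.2, -0.1]
grip_width: 0.248
```

```bash
python3 -c "
from h import *
st()"
```

```text
t 3.90 [465.1 131.3  92.3] yaw -4.10 z [ 0.0051  0.0012 -1.    ] F [-1.   0.2 -0.1] g 0.248
```

Gripped: 0.248 × 85 = 21 mm, which fits the 22 mm bar. The fork underside is at TCP z − 92. Lifting.

Emit:
move_arm([
  {"rx": 0,"ry": 0,"dz": -0.01,"fingers": 0,"dx": 0,"dy": 0,"rz": 0},
  {"rx": 0,"ry": -0.2,"dz": -0.02,"fingers": 0,"dx": 0,"dy": 0,"rz": -2},
  {"rx": 0,"ry": 0,"dz": -0.015,"fingers": 0,"dx": 0.01,"dy": 0.005,"rz": -2},
  {"rx": 0,"ry": 0,"dz": -0.005,"fingers": 0,"dx": 0.02,"dy": 0.005,"rz": -2},
  {"rx": 0,"ry": 0,"dz": 0,"fingers": 0,"dx": 0.02,"dy": 0.005,"rz": 0},
])

```text
t: 4.4
tcp_pos: [511.6, 116.7, 142.1]
tcp_rot: [-3.14, -0.062, 0.009]
force: [-0.0, -0.7, -3.8]
grip_width: 0.247
```

```bash
python3 -c "
from h import *
st();plan([570,105,142],2,20,5)"
```

```text
t 4.40 [511.6 116.7 142.1] yaw 2.27 z [-5.9e-03  9.0e-04 -1.0e+00] F [-0.  -0.7 -3.8] g 0.247
rows needed 3 pos [511.6 116.7 142.1] rot err [-0.06  0.34  0.27]
{'dx': np.float64(0.0193), 'dy': np.float64(0.0047), 'dz': np.float64(-0.0001), 'rx': np.float64(-0.02), 'ry': np.float64(0.11), 'rz': np.float64(0.09)}
{'dx': np.float64(0.0193), 'dy': np.float64(0.0046), 'dz': np.float64(-0.0001), 'rx': np.float64(-0.02), 'ry': np.float64(0.11), 'rz': np.float64(0.09)}
{'dx': np.float64(0.0193), 'dy': np.float64(0.0046), 'dz': np.float64(-0.0), 'rx': np.float64(-0.02), 'ry': np.float64(0.11), 'rz': np.float64(0.09)}
```

Emit:
move_arm([
  {"rx": 0,"ry": 0.2,"dz": 0,"fingers": 0,"dx": 0.02,"dy": 0.004,"rz": 0.2},
  {"rx": 0,"ry": 0.1,"dz": 0,"fingers": 0,"dx": 0.02,"dy": 0.004,"rz": 0},
  {"rx": 0,"ry": 0,"dz": 0,"fingers": 0,"dx": 0.008,"dy": 0.002,"rz": 0},
  {"rx": 0,"ry": 0,"dz": 0,"fingers": 0,"dx": 0,"dy": 0,"rz": 0},
  {"rx": 0,"ry": 0,"dz": 0,"fingers": 0,"dx": 0,"dy": 0,"rz": 0},
])

```text
t: 4.9
tcp_pos: [562.2, 107.3, 142.4]
tcp_rot: [-3.14, -0.055, 0.002]
force: [-0.3, -0.2, -2.5]
grip_width: 0.25
```

```bash
python3 -c "
from h import *
np.set_printoptions(precision=1,suppress=True)
st();s=r.sense();c=r.camera('scene');t=r.camera('top')
P=s['tcp_pos'];R=Ro.from_rotvec(s['tcp_rot'])
# predicted fork top-face corners (tool x,y,down offset from TCP) for overlay
z=92.3-5
for q in ((25,21),(25,12),(25,-12),(25,-21),(-40,21)):
    X=P+R.apply([q[0],q[1],z]);p=proj('scene',X);cv2.circle(c,(int(round(p[0])),int(round(p[1]))),0,(255,0,255),-1);print(q,X,p,proj('top',X))
a=cv2.resize(c[170:300,120:270],(690,598),interpolation=cv2.INTER_NEAREST)
cv2.imwrite('pics/c4.png',a)"
```

```text
t 4.90 [562.2 107.3 142.4] yaw 2.00 z [-0.  0. -1.] F [-0.3 -0.2 -2.5] g 0.250
(25, 21) [587.8  87.3  55. ] [209.  231.5] [215.  168.7]
(25, 12) [587.5  96.3  55. ] [206.5 235. ] [211.4 168.8]
(25, -12) [586.6 120.3  55.1] [199.8 244.4] [202.  169.2]
(25, -21) [586.3 129.3  55.1] [197.2 248. ] [198.5 169.4]
(-40, 21) [522.8  85.   55.1] [239.1 244.7] [215.8 194.3]
```

View pics/c4.png

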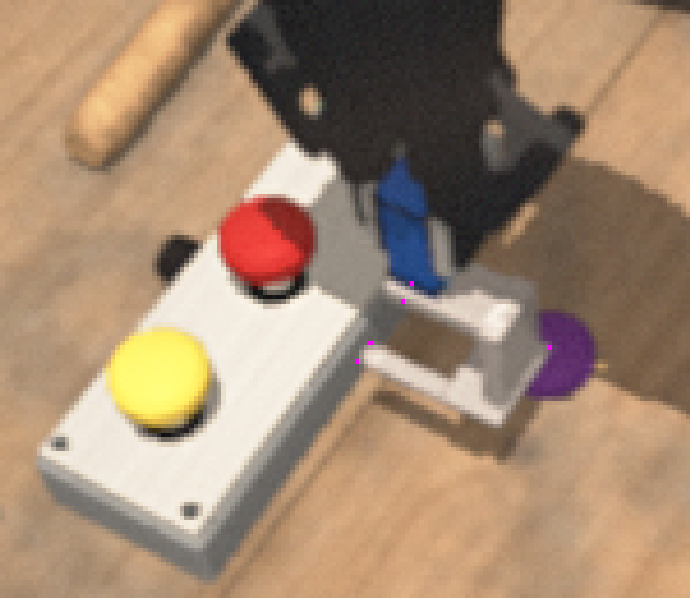

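The predicted fork-tip pixels (357,361) and (370,345) lie on the seen prong tip, so the puller sits centred in the grip to about 2 mm and is level. The fork is at station top height plus 10 mm. Going forward.

Emit:
move_arm([
  {"rx": 0,"ry": 0,"dz": 0,"fingers": 0,"dx": 0.01,"dy": 0.003,"rz": 0},
  {"rx": 0,"ry": 0,"dz": 0,"fingers": 0,"dx": 0.01,"dy": 0.002,"rz": 0},
  {"rx": 0,"ry": 0,"dz": 0,"fingers": 0,"dx": 0.006,"dy": 0,"rz": 0},
  {"rx": 0,"ry": 0,"dz": 0,"fingers": 0,"dx": 0,"dy": 0,"rz": 0},
  {"rx": 0,"ry": 0,"dz": 0,"fingers": 0,"dx": 0,"dy": 0,"rz": 0},
])

```text
t: 5.5
tcp_pos: [589.2, 103.5, 142.3]
tcp_rot: [-3.14, -0.056, 0.002]
force: [0.1, -0.3, -2.8]
grip_width: 0.253
```

```bash
python3 -c "
from h import *
np.set_printoptions(precision=1,suppress=True)
st();s=r.sense();c=r.camera('scene');
P=s['tcp_pos'];R=Ro.from_rotvec(s['tcp_rot'])
print(R.inv().apply(np.array([646,105,142])-P))
a=cv2.resize(c[170:300,120:270],(690,598),interpolation=cv2.INTER_CUBIC)
for q in ((25,21),(25,12),(25,-12),(25,-21),(-40,21)):
    print(q,(proj('scene',P+R.apply([q[0],q[1],87]))-[120,170])*4.6)
print('post top/base',(proj('scene',[646,105,62])-[120,170])*4.6,(proj('scene',[646,105,42])-[120,170])*4.6)
cv2.imwrite('pics/c5.png',a)"
```

```text
t 5.50 [589.2 103.5 142.3] yaw 2.06 z [-0.  0. -1.] F [ 0.1 -0.3 -2.8] g 0.253
[56.8  0.6  0.2]
(25, 21) [360.5 250.1]
(25, 12) [348.9 265.6]
(25, -12) [317.4 308. ]
(25, -21) [305.3 324.2]
(-40, 21) [495.5 309.1]
post top/base [267.7 246.9] [274.5 275.1]
```

View pics/c5.png

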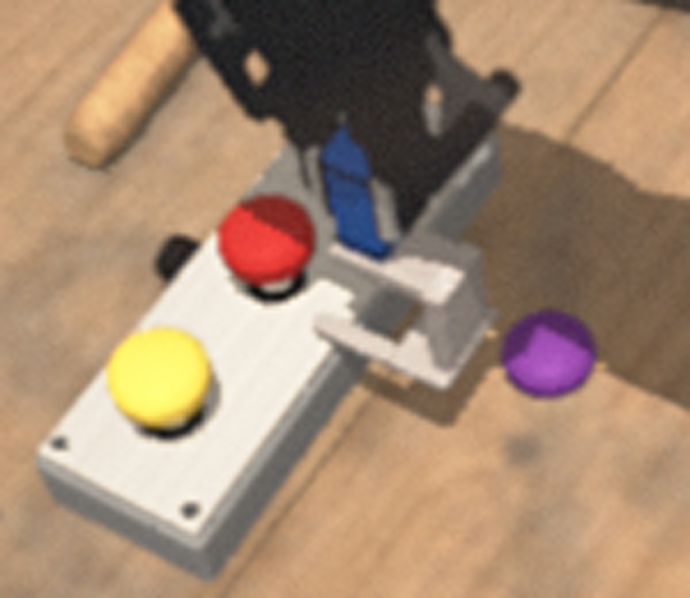

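The left prong tip is seen at (316,318), predicted at (311,316), so it is about 2 mm short in x and under 1 mm off in y. The slot lines up with the red cap's post at (270,285). Sliding in.

Emit:
move_arm([
  {"rx": 0,"ry": 0,"dz": 0,"fingers": 0,"dx": 0.008,"dy": 0,"rz": 0},
  {"rx": 0,"ry": 0,"dz": 0,"fingers": 0,"dx": 0.01,"dy": 0,"rz": 0},
  {"rx": 0,"ry": 0,"dz": 0,"fingers": 0,"dx": 0.01,"dy": 0,"rz": 0},
  {"rx": 0,"ry": 0,"dz": 0,"fingers": 0,"dx": 0.005,"dy": 0,"rz": 0},
  {"rx": 0,"ry": 0,"dz": 0,"fingers": 0,"dx": 0,"dy": 0,"rz": 0},
])

```text
t: 6.05
tcp_pos: [625.2, 104.9, 142.1]
tcp_rot: [-3.14, -0.057, 0.001]
force: [-0.8, 0.6, -3.3]
grip_width: 0.247
```

```bash
python3 -c "
from h import *
np.set_printoptions(precision=1,suppress=True)
st();s=r.sense()
print(Ro.from_rotvec(s['tcp_rot']).inv().apply(np.array([647,105,142])-s['tcp_pos']))"
```

```text
t 6.05 [625.2 104.9 142.1] yaw 2.07 z [-0.  0. -1.] F [-0.8  0.6 -3.3] g 0.247
[21.8  0.7  0.1]
```

Emit:
move_arm([
  {"rx": 0,"ry": 0,"dz": 0,"fingers": 0,"dx": 0.007,"dy": 0.0005,"rz": 0},
  {"rx": 0,"ry": 0,"dz": 0,"fingers": 0,"dx": 0.007,"dy": 0.0005,"rz": 0},
  {"rx": 0,"ry": 0,"dz": 0,"fingers": 0,"dx": 0.004,"dy": 0,"rz": 0},
  {"rx": 0,"ry": 0,"dz": 0,"fingers": 0,"dx": 0,"dy": 0,"rz": 0},
  {"rx": 0,"ry": 0,"dz": 0,"fingers": 0,"dx": 0,"dy": 0,"rz": 0},
])

```text
t: 6.55
tcp_pos: [644.7, 104.6, 141.6]
tcp_rot: [-3.14, -0.057, 0.003]
force: [-0.3, 0.6, -3.2]
grip_width: 0.249
```

```bash
python3 -c "
from h import *
np.set_printoptions(precision=1,suppress=True)
st();s=r.sense();c=r.camera('scene')
print(Ro.from_rotvec(s['tcp_rot']).inv().apply(np.array([647,105,142])-s['tcp_pos']))
cv2.imwrite('pics/c6.png',cv2.resize(c[170:270,130:250],(720,600),interpolation=cv2.INTER_CUBIC))"
```

```text
t 6.55 [644.7 104.6 141.6] yaw 2.07 z [-0.  0. -1.] F [-0.3  0.6 -3.2] g 0.249
[ 2.3 -0.4 -0.4]
```

View pics/c6.png

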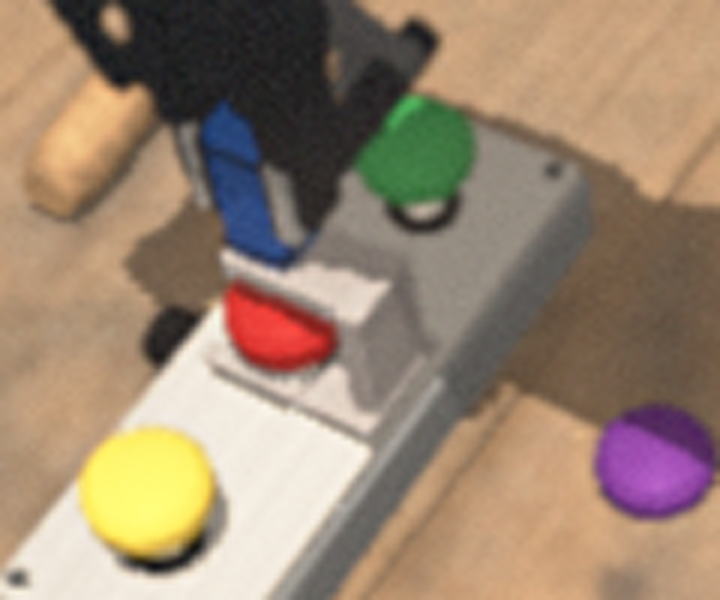

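The fork is well under the red cap (280,325), with prong tips at (215,360) past it. Green and yellow are clear. Pulling straight up.

Emit:
move_arm([
  {"rx": 0,"ry": 0,"dz": 0,"fingers": 0,"dx": 0.002,"dy": 0,"rz": 0},
  {"rx": 0,"ry": 0,"dz": -0.004,"fingers": 0,"dx": 0,"dy": 0,"rz": 0},
  {"rx": 0,"ry": 0,"dz": -0.003,"fingers": 0,"dx": 0,"dy": 0,"rz": 0},
  {"rx": 0,"ry": 0,"dz": -0.003,"fingers": 0,"dx": 0,"dy": 0,"rz": 0},
  {"rx": 0,"ry": 0,"dz": -0.003,"fingers": 0,"dx": 0,"dy": 0,"rz": 0},
])

```text
t: 7.1
tcp_pos: [645.3, 104.7, 153.4]
tcp_rot: [-3.14, -0.057, 0.008]
force: [-0.1, 0.2, -4.2]
grip_width: 0.246
```

Emit:
move_arm([
  {"rx": 0,"ry": 0,"dz": -0.003,"fingers": 0,"dx": 0,"dy": 0,"rz": 0},
  {"rx": 0,"ry": 0,"dz": -0.003,"fingers": 0,"dx": 0,"dy": 0,"rz": 0},
  {"rx": 0,"ry": 0,"dz": -0.003,"fingers": 0,"dx": 0,"dy": 0,"rz": 0},
])

```text
t: 7.4
tcp_pos: [645.5, 104.7, 164.1]
tcp_rot: [-3.14, -0.057, 0.007]
force: [-0.4, 0.3, -3.6]
grip_width: 0.249
```

```bash
python3 -c "
from h import *
st()"
```

```text
t 7.40 [645.5 104.7 164.1] yaw 2.08 z [-0.0045  0.001  -1.    ] F [-0.4  0.3 -3.6] g 0.249
```

Emit:
move_arm([
  {"rx": 0,"ry": 0,"dz": -0.004,"fingers": 0,"dx": 0,"dy": 0,"rz": 0},
  {"rx": 0,"ry": 0.1,"dz": -0.006,"fingers": 0,"dx": 0,"dy": 0,"rz": 0},
  {"rx": 0,"ry": 0.1,"dz": -0.006,"fingers": 0,"dx": 0,"dy": 0,"rz": 0},
  {"rx": 0,"ry": 0,"dz": -0.003,"fingers": 0,"dx": 0,"dy": 0,"rz": 0},
  {"rx": 0,"ry": 0,"dz": 0,"fingers": 0,"dx": 0,"dy": 0,"rz": 0},
])

```text
t: 7.9
tcp_pos: [646.4, 104.7, 187.2]
tcp_rot: [-3.14, -0.057, -0.004]
force: [-0.6, -1.0, -3.4]
grip_width: 0.249
```

```bash
python3 -c "
from h import *
st();c=r.camera('scene')
cv2.imwrite('pics/c7.png',cv2.resize(c[160:270,130:250],(654,600),interpolation=cv2.INTER_CUBIC))"
```

```text
t 7.90 [646.4 104.7 187.2] yaw 2.08 z [ 0.0026  0.0011 -1.    ] F [-0.6 -1.  -3.4] g 0.249
```

View pics/c7.png

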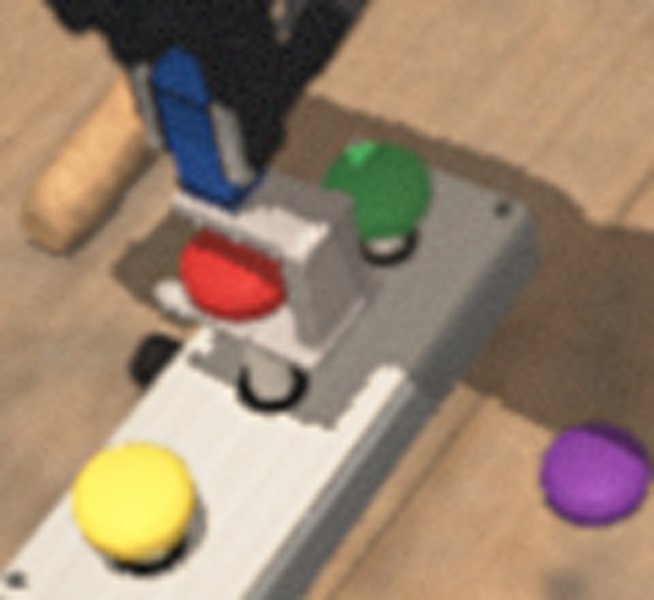

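The cap has popped off. The bare post shows at (270,375), the red cap lies in the fork at (235,275), and green and yellow are still on. Carrying it smoothly to the mat.

Emit:
move_arm([
  {"rx": 0,"ry": 0,"dz": -0.005,"fingers": 0,"dx": -0.004,"dy": 0,"rz": 0},
  {"rx": 0,"ry": 0,"dz": -0.006,"fingers": 0,"dx": -0.007,"dy": 0.002,"rz": 0},
  {"rx": 0,"ry": 0,"dz": -0.004,"fingers": 0,"dx": -0.009,"dy": 0.006,"rz": 0},
  {"rx": 0,"ry": 0,"dz": -0.002,"fingers": 0,"dx": -0.009,"dy": 0.01,"rz": 0},
  {"rx": 0,"ry": 0,"dz": 0,"fingers": 0,"dx": -0.008,"dy": 0.014,"rz": 0},
])

```text
t: 8.45
tcp_pos: [607.3, 70.5, 204.6]
tcp_rot: [-3.14, -0.061, -0.001]
force: [0.3, -0.5, -2.7]
grip_width: 0.254
```

Emit:
move_arm([
  {"rx": 0,"ry": 0,"dz": 0,"fingers": 0,"dx": -0.007,"dy": 0.018,"rz": 0},
  {"rx": 0,"ry": 0,"dz": 0,"fingers": 0,"dx": -0.006,"dy": 0.02,"rz": 0},
  {"rx": 0,"ry": 0,"dz": 0,"fingers": 0,"dx": -0.005,"dy": 0.02,"rz": 0},
  {"rx": 0,"ry": 0,"dz": 0,"fingers": 0,"dx": -0.005,"dy": 0.02,"rz": 0},
  {"rx": 0,"ry": 0,"dz": 0,"fingers": 0,"dx": -0.005,"dy": 0.02,"rz": 0},
])

```text
t: 8.95
tcp_pos: [577.3, -36.4, 204.5]
tcp_rot: [3.14, 0.06, -0.0]
force: [-0.0, 0.3, -3.2]
grip_width: 0.253
```

```bash
python3 -c "
from h import *
st();plan([552,-247,190],2,20,5)"
```

```text
t 8.95 [577.3 -36.4 204.5] yaw 2.19 z [-3.e-04 -6.e-04 -1.e+00] F [-0.   0.3 -3.2] g 0.253
rows needed 11 pos [577.3 -36.4 204.5] rot err [0.04 0.02 0.19]
{'dx': np.float64(-0.003), 'dy': np.float64(0.019), 'dz': np.float64(0.0013), 'rx': np.float64(0.0), 'ry': np.float64(0.0), 'rz': np.float64(0.02)}
{'dx': np.float64(-0.003), 'dy': np.float64(0.019), 'dz': np.float64(0.0013), 'rx': np.float64(0.0), 'ry': np.float64(0.0), 'rz': np.float64(0.02)}
{'dx': np.float64(-0.003), 'dy': np.float64(0.019), 'dz': np.float64(0.0013), 'rx': np.float64(0.0), 'ry': np.float64(0.0), 'rz': np.float64(0.02)}
{'dx': np.float64(-0.003), 'dy': np.float64(0.019), 'dz': np.float64(0.0013), 'rx': np.float64(0.0), 'ry': np.float64(0.0), 'rz': np.float64(0.02)}
{'dx': np.float64(-0.003), 'dy': np.float64(0.019), 'dz': np.float64(0.0013), 'rx': np.float64(0.0), 'ry': np.float64(0.0), 'rz': np.float64(0.02)}
```

Emit:
move_arm([
  {"rx": 0,"ry": 0,"dz": 0.002,"fingers": 0,"dx": -0.003,"dy": 0.02,"rz": 0},
  {"rx": 0,"ry": 0,"dz": 0.003,"fingers": 0,"dx": -0.003,"dy": 0.02,"rz": 0},
  {"rx": 0,"ry": 0,"dz": 0.003,"fingers": 0,"dx": -0.003,"dy": 0.02,"rz": 0},
  {"rx": 0,"ry": 0,"dz": 0.003,"fingers": 0,"dx": -0.003,"dy": 0.02,"rz": 0},
  {"rx": 0,"ry": 0,"dz": 0.003,"fingers": 0,"dx": -0.003,"dy": 0.02,"rz": 0},
])

```text
t: 9.45
tcp_pos: [560.0, -146.2, 190.7]
tcp_rot: [3.139, 0.053, -0.0]
force: [0.0, 1.2, -3.7]
grip_width: 0.251
```

Emit:
move_arm([
  {"rx": 0,"ry": 0,"dz": 0.003,"fingers": 0,"dx": -0.003,"dy": 0.02,"rz": 0},
  {"rx": 0,"ry": 0,"dz": 0.003,"fingers": 0,"dx": -0.003,"dy": 0.018,"rz": 0},
  {"rx": 0,"ry": 0,"dz": 0.004,"fingers": 0,"dx": -0.003,"dy": 0.014,"rz": 0},
  {"rx": 0,"ry": 0,"dz": 0.006,"fingers": 0,"dx": -0.002,"dy": 0.01,"rz": 0},
  {"rx": 0,"ry": 0,"dz": 0.008,"fingers": 0,"dx": -0.001,"dy": 0.006,"rz": 0},
])

```text
t: 9.95
tcp_pos: [545.1, -223.1, 166.6]
tcp_rot: [3.137, 0.043, 0.001]
force: [0.4, -0.2, -3.2]
grip_width: 0.246
```

```bash
python3 -c "
from h import *
st();plan([552,-247,106],2,10,5)"
```

```text
t 9.95 [ 545.1 -223.1  166.6] yaw 1.58 z [ 8.0e-04 -4.3e-03 -1.0e+00] F [ 0.4 -0.2 -3.2] g 0.246
rows needed 7 pos [ 545.1 -223.1  166.6] rot err [ 0.25 -0.04 -0.42]
{'dx': np.float64(0.0009), 'dy': np.float64(0.0034), 'dz': np.float64(0.0087), 'rx': np.float64(0.04), 'ry': np.float64(-0.01), 'rz': np.float64(-0.06)}
{'dx': np.float64(0.0009), 'dy': np.float64(0.0034), 'dz': np.float64(0.0087), 'rx': np.float64(0.04), 'ry': np.float64(-0.01), 'rz': np.float64(-0.06)}
{'dx': np.float64(0.0009), 'dy': np.float64(0.0034), 'dz': np.float64(0.0087), 'rx': np.float64(0.04), 'ry': np.float64(-0.01), 'rz': np.float64(-0.06)}
{'dx': np.float64(0.0009), 'dy': np.float64(0.0034), 'dz': np.float64(0.0087), 'rx': np.float64(0.04), 'ry': np.float64(-0.01), 'rz': np.float64(-0.06)}
{'dx': np.float64(0.0009), 'dy': np.float64(0.0034), 'dz': np.float64(0.0087), 'rx': np.float64(0.04), 'ry': np.float64(-0.01), 'rz': np.float64(-0.06)}
```

Emit:
move_arm([
  {"rx": 0.1,"ry": 0,"dz": 0.01,"fingers": 0,"dx": 0.001,"dy": 0.004,"rz": 0},
  {"rx": 0.1,"ry": 0,"dz": 0.011,"fingers": 0,"dx": 0.001,"dy": 0.003,"rz": 0},
  {"rx": 0,"ry": 0,"dz": 0.011,"fingers": 0,"dx": 0.001,"dy": 0.002,"rz": 0},
  {"rx": 0,"ry": 0,"dz": 0.009,"fingers": 0,"dx": 0,"dy": 0,"rz": 0},
  {"rx": 0,"ry": 0,"dz": 0.005,"fingers": 0,"dx": 0,"dy": 0,"rz": 0},
])

```text
t: 10.45
tcp_pos: [547.7, -231.3, 114.4]
tcp_rot: [-3.139, -0.045, 0.004]
force: [0.8, 0.4, -2.9]
grip_width: 0.248
```

```bash
python3 -c "
from h import *
st();plan([550,-247,100],2,6,5)"
```

```text
t 10.45 [ 547.7 -231.3  114.4] yaw 1.63 z [-0.0024  0.0025 -1.    ] F [ 0.8  0.4 -2.9] g 0.248
rows needed 4 pos [ 547.7 -231.3  114.4] rot err [-0.15  0.13 -0.37]
{'dx': np.float64(0.0005), 'dy': np.float64(0.004), 'dz': np.float64(0.0036), 'rx': np.float64(-0.04), 'ry': np.float64(0.03), 'rz': np.float64(-0.09)}
{'dx': np.float64(0.0005), 'dy': np.float64(0.004), 'dz': np.float64(0.0036), 'rx': np.float64(-0.04), 'ry': np.float64(0.03), 'rz': np.float64(-0.09)}
{'dx': np.float64(0.0005), 'dy': np.float64(0.004), 'dz': np.float64(0.0036), 'rx': np.float64(-0.04), 'ry': np.float64(0.03), 'rz': np.float64(-0.09)}
{'dx': np.float64(0.0004), 'dy': np.float64(0.004), 'dz': np.float64(0.0036), 'rx': np.float64(-0.04), 'ry': np.float64(0.03), 'rz': np.float64(-0.09)}
```

Emit:
move_arm([
  {"rx": -0.15,"ry": 0.1,"dz": 0.004,"fingers": 0,"dx": 0,"dy": 0,"rz": 0},
  {"rx": 0,"ry": 0,"dz": 0.002,"fingers": 0,"dx": 0,"dy": 0,"rz": 0},
  {"rx": 0,"ry": 0,"dz": 0,"fingers": 0,"dx": 0,"dy": 0,"rz": 0},
  {"rx": 0,"ry": 0,"dz": 0,"fingers": 0,"dx": 0,"dy": 0,"rz": 0},
])

```text
t: 10.85
tcp_pos: [547.7, -229.9, 106.8]
tcp_rot: [-3.14, -0.047, 0.003]
force: [-0.8, 0.3, -3.3]
grip_width: 0.249
```

```bash
python3 -c "
from h import *
st();plan([550,-232,97],2,6,5)"
```

```text
t 10.85 [ 547.7 -229.9  106.8] yaw 1.72 z [-1.8e-03  8.0e-04 -1.0e+00] F [-0.8  0.3 -3.3] g 0.249
rows needed 2 pos [ 547.7 -229.9  106.8] rot err [-0.05  0.1  -0.28]
{'dx': np.float64(0.0011), 'dy': np.float64(0.0011), 'dz': np.float64(0.0049), 'rx': np.float64(-0.03), 'ry': np.float64(0.05), 'rz': np.float64(-0.14)}
{'dx': np.float64(0.0011), 'dy': np.float64(0.0011), 'dz': np.float64(0.0049), 'rx': np.float64(-0.03), 'ry': np.float64(0.05), 'rz': np.float64(-0.14)}
```

Emit:
move_arm([
  {"rx": 0,"ry": 0.1,"dz": 0.003,"fingers": 0,"dx": 0,"dy": 0,"rz": 0},
  {"rx": 0,"ry": 0,"dz": 0.003,"fingers": 0,"dx": 0,"dy": 0,"rz": 0},
  {"rx": 0,"ry": 0,"dz": 0.002,"fingers": 0,"dx": 0,"dy": 0,"rz": 0},
  {"rx": 0,"ry": 0,"dz": 0,"fingers": 0,"dx": 0,"dy": 0,"rz": 0},
])

```text
t: 11.25
tcp_pos: [548.5, -230.4, 99.6]
tcp_rot: [3.141, 0.047, 0.004]
force: [0.3, -0.3, -3.5]
grip_width: 0.247
```

```bash
python3 -c "
from h import *
st()"
```

```text
t 11.25 [ 548.5 -230.4   99.6] yaw 1.73 z [ 2.5e-03 -6.0e-04 -1.0e+00] F [ 0.3 -0.3 -3.5] g 0.247
```

Emit:
move_arm([
  {"rx": 0,"ry": -0.1,"dz": 0.002,"fingers": 0,"dx": 0,"dy": 0,"rz": 0},
  {"rx": 0,"ry": 0,"dz": 0.001,"fingers": 0,"dx": 0,"dy": 0,"rz": 0},
  {"rx": 0,"ry": 0,"dz": 0,"fingers": 0,"dx": 0,"dy": 0,"rz": 0},
])

```text
t: 11.55
tcp_pos: [548.6, -230.5, 96.5]
tcp_rot: [3.14, 0.047, 0.001]
force: [0.1, -0.3, -3.4]
grip_width: 0.25
```

```bash
python3 -c "
from h import *
st()"
```

```text
t 11.55 [ 548.6 -230.5   96.5] yaw 1.72 z [ 8.e-04 -9.e-04 -1.e+00] F [ 0.1 -0.3 -3.4] g 0.250
```

Emit:
move_arm([
  {"rx": 0,"ry": 0,"dz": 0.001,"fingers": 0,"dx": 0,"dy": 0,"rz": 0},
  {"rx": 0,"ry": 0,"dz": 0,"fingers": 0,"dx": 0,"dy": 0,"rz": 0},
])

```text
t: 11.75
tcp_pos: [548.9, -230.7, 96.7]
tcp_rot: [3.14, 0.047, 0.002]
force: [0.1, 0.1, -4.2]
grip_width: 0.248
```

Emit:
move_arm([
  {"rx": 0,"ry": 0,"dz": 0.0007,"fingers": 0,"dx": 0,"dy": 0,"rz": 0},
  {"rx": 0,"ry": 0,"dz": 0,"fingers": 0,"dx": 0,"dy": 0,"rz": 0},
])

```text
t: 11.95
tcp_pos: [549.1, -230.8, 96.4]
tcp_rot: [3.14, 0.047, 0.003]
force: [-0.6, 0.0, -2.0]
grip_width: 0.25
```

Emit:
move_arm([
  {"rx": 0,"ry": 0,"dz": 0.001,"fingers": 0,"dx": 0,"dy": 0,"rz": 0},
  {"rx": 0,"ry": 0,"dz": 0,"fingers": 0,"dx": 0,"dy": 0,"rz": 0},
])

```text
t: 12.15
tcp_pos: [549.3, -231.0, 96.5]
tcp_rot: [3.139, 0.047, 0.003]
force: [-0.7, -0.1, -3.1]
grip_width: 0.247
```

Emit:
move_arm([
  {"rx": 0,"ry": 0,"dz": 0.0005,"fingers": 0,"dx": 0,"dy": 0,"rz": 0},
  {"rx": 0,"ry": 0,"dz": 0,"fingers": 0,"dx": 0,"dy": 0,"rz": 0},
])

```text
t: 12.35
tcp_pos: [549.4, -231.0, 96.4]
tcp_rot: [3.139, 0.047, 0.002]
force: [-2.1, 0.6, -1.4]
grip_width: 0.25
```

Emit:
move_arm([
  {"rx": 0,"ry": 0,"dz": 0.0015,"fingers": 0,"dx": 0,"dy": 0,"rz": 0},
  {"rx": 0,"ry": 0,"dz": 0.001,"fingers": 0,"dx": 0,"dy": 0,"rz": 0},
])

```text
t: 12.55
tcp_pos: [549.6, -231.1, 96.4]
tcp_rot: [3.14, 0.048, 0.0]
force: [-2.9, 2.0, 4.5]
grip_width: 0.253
```

```bash
python3 -c "
from h import *
st();c=r.camera('scene')
cv2.imwrite('pics/c8.png',cv2.resize(c[90:220,230:380],(690,598),interpolation=cv2.INTER_CUBIC))"
```

```text
t 12.55 [ 549.6 -231.1   96.4] yaw 1.75 z [ 3.0e-04 -1.2e-03 -1.0e+00] F [-2.9  2.   4.5] g 0.253
```

View pics/c8.png

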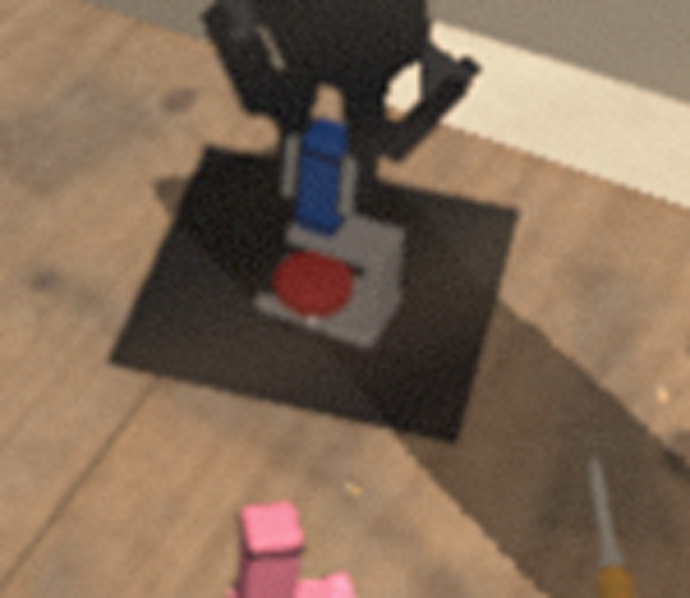

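The puller stands on the mat with the red cap (313,285) in its fork. The force now pushes up and z holds at 96.4 as expected, so it is in contact. Letting go.

Emit:
move_arm([
  {"rx": 0,"ry": 0,"dz": 0,"fingers": 0.35,"dx": 0,"dy": 0,"rz": 0},
  {"rx": 0,"ry": 0,"dz": 0,"fingers": 0.5,"dx": 0,"dy": 0,"rz": 0},
  {"rx": 0,"ry": 0,"dz": 0,"fingers": 0.8,"dx": 0,"dy": 0,"rz": 0},
  {"rx": 0,"ry": 0,"dz": 0,"fingers": 1,"dx": 0,"dy": 0,"rz": 0},
  {"rx": 0,"ry": 0,"dz": 0,"fingers": 1,"dx": 0,"dy": 0,"rz": 0},
])

```text
t: 13.1
tcp_pos: [551.0, -232.1, 96.6]
tcp_rot: [3.137, 0.048, 0.007]
force: [0.5, -0.5, 0.6]
grip_width: 0.977
```

```bash
python3 -c "
from h import *
st()"
```

```text
t 13.10 [ 551.  -232.1   96.6] yaw 1.74 z [ 0.0048 -0.004  -1.    ] F [ 0.5 -0.5  0.6] g 0.977
```

Emit:
move_arm([
  {"rx": 0,"ry": 0,"dz": -0.008,"fingers": 1,"dx": 0,"dy": 0,"rz": 0},
  {"rx": 0,"ry": 0,"dz": -0.02,"fingers": 1,"dx": 0,"dy": 0,"rz": 0},
  {"rx": 0,"ry": 0,"dz": -0.03,"fingers": 1,"dx": 0,"dy": 0,"rz": 0},
  {"rx": 0,"ry": 0,"dz": -0.03,"fingers": 1,"dx": 0,"dy": 0,"rz": 0},
  {"rx": 0,"ry": 0,"dz": -0.03,"fingers": 1,"dx": 0,"dy": 0,"rz": 0},
])

```text
t: 13.6
tcp_pos: [547.5, -229.9, 213.3]
tcp_rot: [-3.138, -0.047, 0.009]
force: [0.1, 0.1, -0.5]
grip_width: 0.998
```

Emit:
move_arm([
  {"rx": 0,"ry": 0,"dz": -0.02,"fingers": 1,"dx": 0,"dy": 0,"rz": 0},
  {"rx": 0,"ry": 0,"dz": 0,"fingers": 1,"dx": 0,"dy": 0,"rz": 0},
  {"rx": 0,"ry": 0,"dz": 0,"fingers": 1,"dx": 0,"dy": 0,"rz": 0},
  {"rx": 0,"ry": 0,"dz": 0,"fingers": 1,"dx": 0,"dy": 0,"rz": 0},
])

```text
t: 14.0
tcp_pos: [549.6, -231.1, 240.8]
tcp_rot: [3.138, 0.048, 0.006]
force: [-0.7, 0.4, -0.4]
grip_width: 1.001
```

```bash
python3 -c "
from h import *
st();c=r.camera('scene')
cv2.imwrite('pics/c9.png',cv2.resize(c[60:310,100:400],(720,600),interpolation=cv2.INTER_CUBIC))"
```

```text
t 14.00 [ 549.6 -231.1  240.8] yaw 1.74 z [ 0.0039 -0.0035 -1.    ] F [-0.7  0.4 -0.4] g 1.001
```

View pics/c9.png

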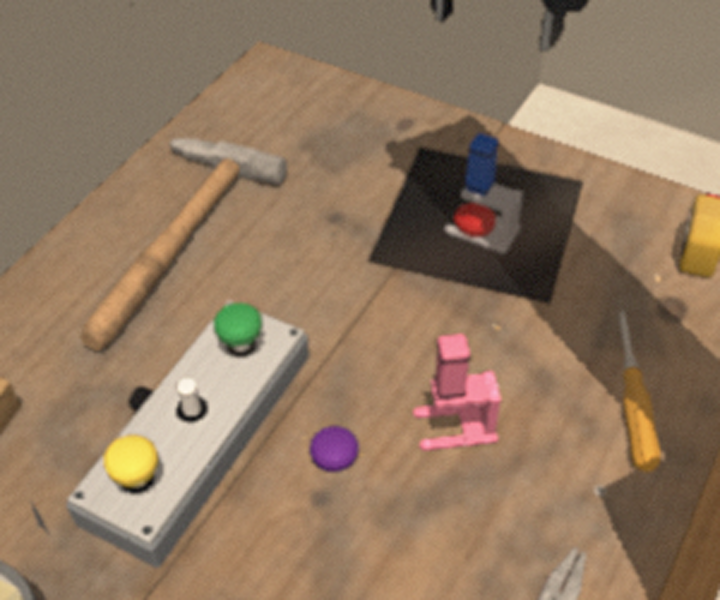

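The puller stands upright on the mat at (490,200) with the red cap (475,218) in its fork. The middle post (188,400) is bare, green and yellow are on, and the gripper is clear. Handing in.

```bash
python3 -c "
from rig import r
print(r.job_done())"
```

```text
the job is handed in; nothing more can be done
None
```

The job is done and handed in at about 14 s of the 48 s allowed. I gripped the steel puller by its blue grip and slid its fork under the red cap. I pulled straight up until the cap popped off, then set the puller on the mat and let go.

- **Last picture:** the puller stands upright on the mat with the red cap in its fork. The middle post is bare, and the green and yellow caps are still on. The open gripper hangs well clear.
- **Forces:** no end-of-move reading passed about 6 N. The pull-off peak fell between readings, so I did not see it.
- **Check that disagreed slightly:** the fork tip showed about 2 mm shorter in x than predicted. I allowed for this when sliding it in.

No check failed.

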